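# Zero a nut mill and set its grind

### The job

The nut mill has just been cleaned and its grind setting is lost. Turn the ribbed adjusting ring on top clockwise, seen from above, until you feel the burrs just touch, without forcing them together; then back it off three clicks and swing the small lock lever beside it fully over to its locked stop so that the setting holds. Leave the things standing round the mill where they are.

Things in the scene. Friction and masses are not known exactly. Their poses are not given: they have to be found in the camera images.
- mill: bench nut mill, screwed down, hopper off: white motor tower on a dark foot 150 x 112 mm, round aluminium burr head 116 mm across; its flat top (the deck) is 150 mm above the table. Origin on the table under the ring's axis; z up; -x its front (spout, catch cup), +y the side with the lock lever.
- ring_grip (a point): on the vertical axis of the adjusting ring, 30 mm above the deck: the height to grip it, at any yaw. The ring is a dark ribbed cylinder 56 mm across, from 9 to 40 mm above the deck, on a steel skirt 88 mm across and 8 mm high. Its x axis turns with the ring, along the index line; where that line stands says nothing about the setting. The touch lies 3 to 5 clicks clockwise of the start.
- mill_deck (a point): centre of the deck, on the ring's axis. How the ring feels: 15 degrees (0.262 rad) a click, up to 0.2 N m over a click; released, it drops into the nearest click. One click lies at the touch, the others count from it. At the touch the torque against closing steps up to 0.5 N m within 0.05 rad and creeps to 0.75 N m over the next 0.25 rad (spring washer); at 1 N m it is being forced.
- burr_gap (a joint): gap between the burrs in m: 0 where they just touch, below 0 as they are pressed together, above 0 open; 0.01 mm (0.00001) a click, 0.24 mm a turn. The reading scatters by 0.4 mm, far more than the whole travel, so the setting has to be felt and counted.
- lock (a joint): lock lever in rad: 0 open (arm straight away from the ring, along the mill's +y), 1.2 locked at its stop (swung counter-clockwise from above, towards the mill's front); starts at 0 to 0.35. It lies flat on the deck, stays where left, turns with 0.05 N m; over the last 0.5 rad its cam presses a brass shoe on the ring's skirt (0.15 N m).
- lock_knob (a point): centre of the upright round black knob at the end of the lock lever: 14 mm across here, from 9 to 40 mm above the deck; this point is 29 mm above the deck, 46 mm from the lever's pivot.
- lock_pivot (a point): point on the lock lever's vertical pivot axis at the height of lock_knob; 68 mm from the ring's axis towards the mill's +y.
- hopper: the mill's hopper, a translucent plastic funnel with black rims, put aside upside down: 113 mm across at the table, 92 mm high; origin at the centre of its underside. To be left alone.
- tin: round cocoa tin, dark with a lighter lid, 68 mm across, 91 mm high; origin at the centre of its underside. To be left alone.
- mallet: beech mallet lying beyond the mill, 189 mm long, head 68 x 38 mm; origin under the middle of its length. To be left alone.

How it is judged:
By the outcome, as a careful person would: the job done as asked, in the order asked, and still so for the second after the job is handed in, with the robot touching nothing.
It also fails if it takes over 64 s, if anything falls off the work surface, if the arm or the gripper's body presses on something with over 40 N, if the wrist force passes 120 N, or if a joint passes its speed limit or range.

### The arm

A 6-joint arm with a two-finger parallel gripper is mounted at the origin on a cart in front of the work surface, level with it; the furniture and walls round the work are solid. World frame = base frame: x ahead of the robot, y to its left, z up, the work surface at z = 0. Lengths are in m, angles in rad, forces in N, time in s.
With the tool pointing down it reaches from about 0.225 to 0.875 m from the base axis. Payload 3.4 kg.
Tool frame: the origin (TCP) lies midway between the tips of the shut fingers; the grasp point (between the pads) lies 19 mm behind it; z points along the fingers, y is the direction in which the jaws open and shut (so a half turn about z gives the same grasp; the last joint's range is limited). The gripper opens to 85 mm and grips with 20 to 120 N. Pads are 22 mm wide; open, the fingers measure 114 mm over their backs; the gripper's body (76 mm by 85 mm) begins 54 mm behind the grasp point. The pads swing forward as they close: fully open they stand 13 mm farther back than shut.
Start: joints at [1.225, 0.276, 1.505, -0, 1.361, -0.121], TCP at [0.128, 0.561, 0.231] pointing down, gripper open.
Joint ranges: [-2.89, 2.89], [-0.75, 2.08], [0.22, 2.7], [-1.18, 4.32], [0.11, 2.71], [-2.7, 2.7]. Speed limits (rad/s): [2.57, 2.57, 3.14, 3.14, 3.14, 3.14].

### API

Orientations are given as a unit quaternion [x, y, z, w].
In Python, from workcell import * gives the robot as it stands.
- The arm moves only by the shell command python3 -m pendant 'ROWS'. ROWS is JSON, one flat list of numbers, 7 for each row, row after row: the opening, from 0 (shut) to 1 (fully open), then the shift along the tool's x, y, z in cm, then the turn, a rotation vector about the tool's x, y, z in degrees. A call has 1 to 10 rows; each row is the pose to reach, as a shift and turn from the pose commanded when the call began, along the tool's axes at that moment; what a row does not reach only later rows make up. A row lasts 1/10 s, in which the tool goes at most 50 mm and 8.59 degrees, less where a joint would pass 70% of its speed; a pose out of reach is approached as far as the arm can. A call with a gripper value outside its range is refused whole. The fingers move at their own pace and stop on an object; the grip force is fixed at half the most. Time passes only in rows, so rows that repeat a pose let the fingers close. It gives the time, the measured TCP pose, the force and the opening at its end, in the units of the state.
- get_state(): the state, without advancing time (a new reading comes with each control period).
- capture(name): name is "scene" or "top" or "wrist"; returns a dict with "img" (384x512x3 uint8, red, green, blue), "intrinsics" (3x3 intrinsics, pixels), "R" (3x3) and "t" (3): a world point X has camera coordinates R X + t; the wrist camera has in their place "tool_from_camera" (4x4, takes a point from camera to tool coordinates, whose origin is the TCP and whose axes are the flange's). Camera axes: x right, y down, z forward; pixel columns grow to the right and rows downward; lengths in m; the calibration is good to about 2 mm. A picture is of the moment at which its call begins: read the wrist's pose just before it. There is no depth.
- close_job(): hands the job in, once; it reports no verdict.
The state is a dict: "time_s": time; "joint_pos": joint angles; "qvel": joint speeds; "joint_torque": joint torques, N m; "position": TCP position; "tcp_rot": TCP orientation; "contact_force": force on the tool from outside, world axes, zero at the start; "ft_torque": the same for the moment, N m; "opening": finger opening in m.
Only numpy, scipy, OpenCV 4.12 (cv2) and the standard library are available. Lean on these libraries where they do the work, as an engineer would, in place of code of your own. Each camera call takes 0.05 s, during which the arm holds its last target.

## Working session

There is one attempt and no reset: what is moved stays moved. The work goes in short steps, Python scripts to look and compute and a shell command to move; the robot and the scene stay as the last step left them, time stands still between calls to the robot, and variables do not carry over. Pictures are saved under pics/ and viewed, and the job is handed in when it is done.

```bash
ls; mkdir -p pics; python3 - <<'E'
from workcell import *
import cv2,numpy as np
s=get_state();print({k:np.round(v,4).tolist() for k,v in s.items()})
for n in ["scene","top","wrist"]:
    c=capture(n);cv2.imwrite(f"pics/{n}0.png",c["img"][:,:,::-1]);np.savez(f"pics/{n}0.npz",**c)
    print(n,{k:np.round(v,4).tolist() for k,v in c.items() if k!="img"})
E
```

```text
pics
{'time_s': 0.0, 'joint_pos': [1.225, 0.2766, 1.5062, 0.0, 1.3607, -0.121], 'qvel': [0.0003, 0.001, -0.0013, 0.0006, 0.0012, 0.0003], 'joint_torque': [-0.0014, -41.6773, -24.5812, -0.0003, 0.0109, 0.0], 'position': [0.128, 0.56, 0.2304], 'tcp_rot': [0.1122, 0.9937, -0.0009, -0.0002], 'contact_force': [0.5966, 0.3752, -0.1156], 'ft_torque': [-0.0034, -0.0111, 0.0351], 'opening': 0.0855}
scene {'intrinsics': [[373.139, 0.0, 253.7285], [0.0, 373.139, 192.7532], [0.0, 0.0, 1.0]], 'R': [[-0.8817, -0.4718, -0.0054], [-0.3573, 0.6751, -0.6454], [0.3081, -0.5671, -0.7638]], 't': [0.5991, 0.2071, 0.9018]}
top {'intrinsics': [[404.3258, 0.0, 257.1162], [0.0, 404.3258, 195.9509], [0.0, 0.0, 1.0]], 'R': [[-0.0032, -0.9998, -0.0203], [-0.9892, 0.0061, -0.1466], [0.1467, 0.0196, -0.989]], 't': [0.1356, 0.6077, 1.0996]}
wrist {'intrinsics': [[298.9724, 0.0, 254.1547], [0.0, 298.9724, 193.0373], [0.0, 0.0, 1.0]], 'tool_from_camera': [[0.0009, -0.9535, -0.3013, 0.0763], [1.0, 0.001, 0.0001, 0.001], [0.0002, -0.3013, 0.9535, -0.1416], [0.0, 0.0, 0.0, 1.0]]}
```

View pics/scene0.png

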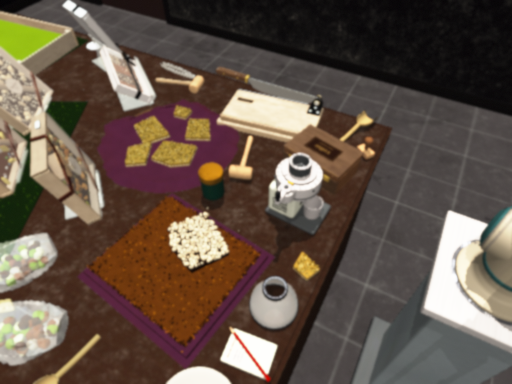

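View pics/top0.png

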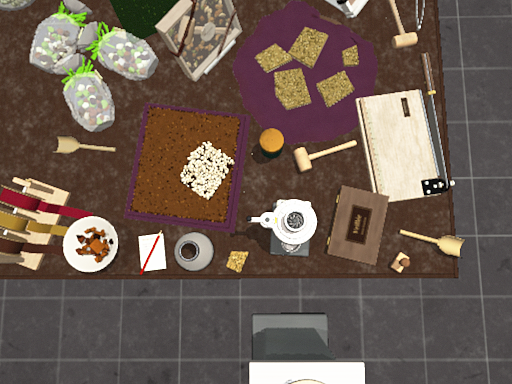

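View pics/wrist0.png

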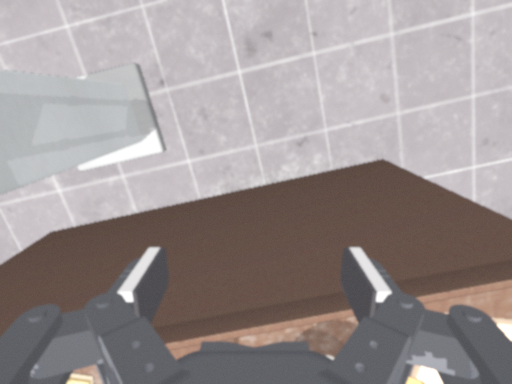

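```bash
python3 - <<'E'
import cv2,numpy as np
t=cv2.imread("pics/top0.png")[180:275,230:350];cv2.imwrite("pics/tz.png",cv2.resize(t,None,fx=6,fy=6,interpolation=cv2.INTER_CUBIC))
t=cv2.imread("pics/scene0.png")[140:240,250:350];cv2.imwrite("pics/sz.png",cv2.resize(t,None,fx=6,fy=6,interpolation=cv2.INTER_CUBIC))
c=np.load("pics/top0.npz");K,R,T=c["intrinsics"],c["R"],c["t"]
def ray(u,v,z):
    d=R.T@np.linalg.inv(K)@[u,v,1];o=-R.T@T;return o+d*(z-o[2])/d[2]
for p in [(295,221,.19),(255,220,.18),(194,252,.09),(271,140,.091),(325,155,.02),(256,276,0),(237,260,0),(357,225,.05)]:print(p,ray(*p).round(3))
E
```

```text
(295, 221, 0.19) [0.524 0.037 0.19 ]
(255, 220, 0.18) [0.528 0.136 0.18 ]
(194, 252, 0.09) [0.451 0.301 0.09 ]
(271, 140, 0.091) [0.758 0.093 0.091]
(325, 155, 0.02) [ 0.732 -0.066  0.02 ]
(256, 276, 0) [0.383 0.138 0.   ]
(237, 260, 0) [0.429 0.192 0.   ]
(357, 225, 0.05) [ 0.524 -0.145  0.05 ]
```

View pics/tz.png

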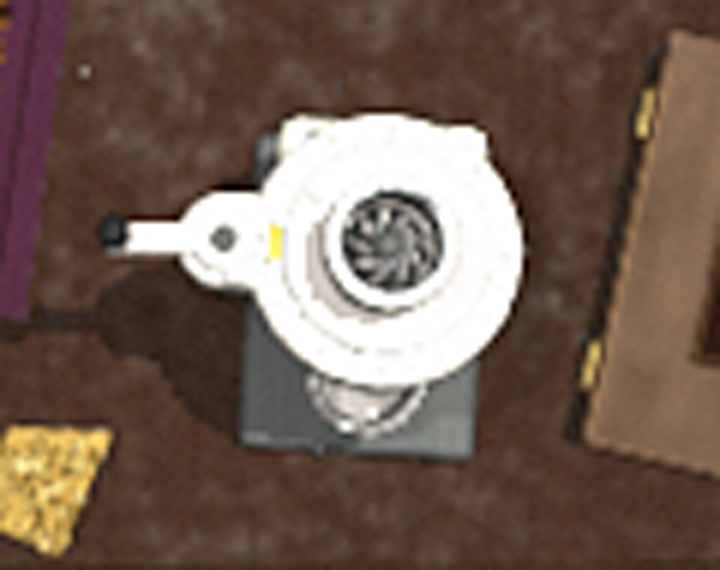

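View pics/sz.png

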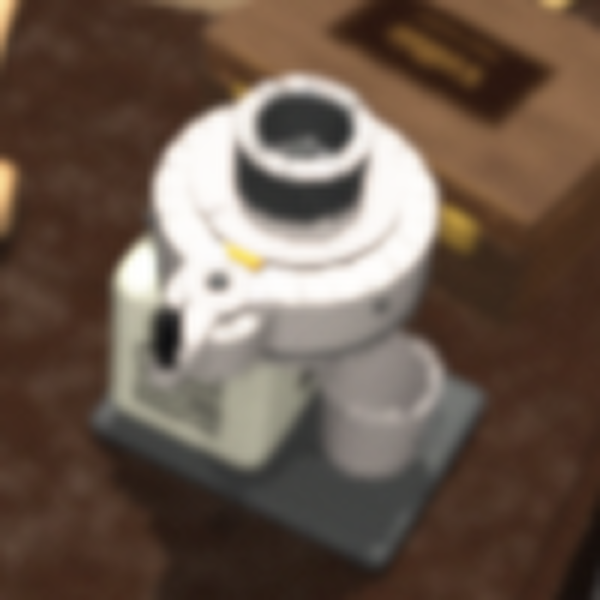

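```bash
python3 -m pendant '[1,-5,-4.2,-8,0,0,0, 1,-10,-8.4,-8,0,0,0, 1,-15,-12.6,-8,0,0,0, 1,-20,-16.8,-8,0,0,0, 1,-25,-21,-8,0,0,0, 1,-30,-25.2,-8,0,0,0, 1,-35,-29.4,-8,0,0,0, 1,-40,-33.6,-8,0,0,0, 1,-45,-37.8,-8,0,0,0, 1,-50.3,-42.2,-8,0,0,0]'
python3 -m pendant '[1,0,0,0,0,0,0,1,0,0,0,0,0,0]'
```

```text
time_s: 1.15
position: [0.4163, 0.1786, 0.3101]
tcp_rot: [0.112, 0.994, 0.0, 0.0]
contact_force: [0.5, 0.5, -0.4]
opening: 0.0852
time_s: 1.35
position: [0.416, 0.1795, 0.3097]
tcp_rot: [0.114, 0.993, 0.0, -0.001]
contact_force: [-0.7, 0.9, 0.2]
opening: 0.0856
```

```bash
python3 -m pendant '[1,-4,-3.2,0,0,0,0, 1,-8,-6.5,0,0,0,0, 1,-11,-9,0,0,0,0, 1,-13.7,-11.5,0,0,0,0, 1,-13.7,-11.5,0,0,0,0, 1,-13.7,-11.5,0,0,0,0, 1,-13.7,-11.5,0,0,0,0]'
python3 - <<'E'
from workcell import *
import cv2,numpy as np
s=get_state();c=capture("wrist");cv2.imwrite("pics/w1.png",c["img"][:,:,::-1]);np.savez("pics/w1.npz",**c,pos=s["position"],q=s["tcp_rot"]);print(s["joint_pos"],s["position"])
E
```

```text
time_s: 2.05
position: [0.5226, 0.0397, 0.3101]
tcp_rot: [0.111, 0.994, 0.0, -0.0]
contact_force: [-1.0, 0.6, 0.5]
opening: 0.0855
[-5.76509805e-02  1.63665169e-01  1.46230205e+00  1.04276439e-03
  1.51653473e+00 -1.40603895e+00] [0.52255543 0.0397364  0.31005672]
```

View pics/w1.png

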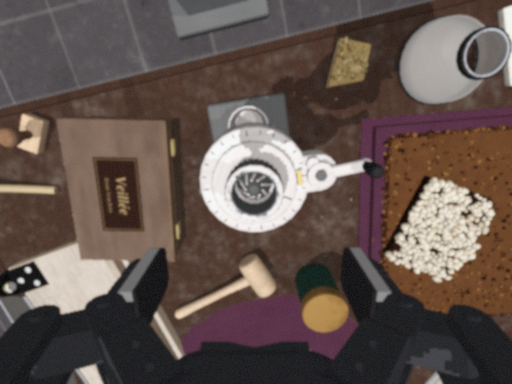

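```bash
python3 - <<'E'
import cv2,numpy as np
t=cv2.imread("pics/w1.png")[115:240,190:390];cv2.imwrite("pics/wz.png",cv2.resize(t,None,fx=4,fy=4,interpolation=cv2.INTER_CUBIC))
E
```

```text
(no output)
```

View pics/wz.png

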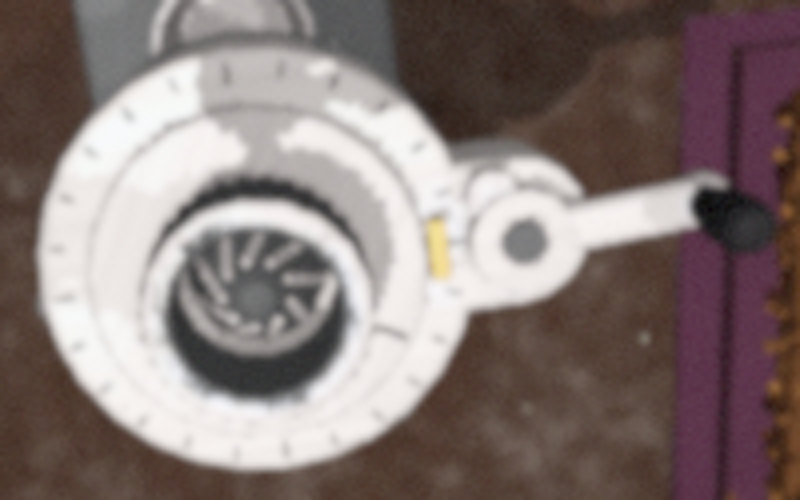

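```bash
cat > h.py <<'E'
import cv2,numpy as np
from scipy.spatial.transform import Rotation as Ro
def cam(f):
    c=np.load(f);K=c["intrinsics"]
    if "R" in c: return c["img"],K,c["R"].T,-c["R"].T@c["t"]
    W=np.eye(4);W[:3,:3]=Ro.from_quat(c["q"]).as_matrix();W[:3,3]=c["pos"];W=W@c["tool_from_camera"]
    return c["img"],K,W[:3,:3],W[:3,3]
def ray(C,u,v,z):
    _,K,R,o=C;d=R@np.linalg.inv(K)@[u,v,1];return o+d*(z-o[2])/d[2]
def tri(L):
    A=np.zeros((3,3));b=np.zeros(3)
    for C,u,v in L:
        _,K,R,o=C;d=R@np.linalg.inv(K)@[u,v,1];d/=np.linalg.norm(d);P=np.eye(3)-np.outer(d,d);A+=P;b+=P@o
    X=np.linalg.solve(A,b);res=[np.linalg.norm(np.cross(X-C[3],(lambda d:d/np.linalg.norm(d))(C[2]@np.linalg.inv(C[1])@[u,v,1]))) for C,u,v in L]
    return X,res
def darkblob(img,box,thr=110):
    x0,y0,x1,y1=box;g=cv2.cvtColor(img,cv2.COLOR_RGB2GRAY)[y0:y1,x0:x1]
    g=cv2.resize(g,None,fx=4,fy=4,interpolation=cv2.INTER_CUBIC)
    m=(g<thr).astype(np.uint8);m=cv2.morphologyEx(m,cv2.MORPH_CLOSE,np.ones((13,13)))
    cs,_=cv2.findContours(m,cv2.RETR_EXTERNAL,cv2.CHAIN_APPROX_NONE)
    return [((e[0][0]+.5)/4-.5+x0,(e[0][1]+.5)/4-.5+y0,e[1][0]/4,e[1][1]/4) for c in cs if len(c)>40 for e in [cv2.fitEllipse(cv2.convexHull(c))]]
E
python3 - <<'E'
from h import *
Cw,Ct,Cs=cam("pics/w1.npz"),cam("pics/top0.npz"),cam("pics/scene0.npz")
print("w bore",darkblob(Cw[0],(228,167,282,217)))
print("t bore",darkblob(Ct[0],(284,208,306,234)))
print("s bore",darkblob(Cs[0],(291,154,310,167)))
print("w knob",darkblob(Cw[0],(360,155,388,182),60)); print("t knob",darkblob(Ct[0],(243,212,256,226),80))
# deck circle wrist
img=Cw[0].astype(int);m=((img.min(2)>135)).astype(np.uint8)*255;m[:, :]=m
cv2.imwrite("pics/m.png",m)
for C,pts in ((Cw,[(252.4,184.5)]),):
  for p in pts: print(ray(C,*p,.19))
E
```

```text
w bore [(253.59899711608887, 192.8663501739502, 42.686729431152344, 44.03491973876953), (258.17981910705566, 184.3172264099121, 23.464393615722656, 30.231868743896484), (236.30137634277344, 130.5922508239746, 7.286938667297363, 120.98992156982422), (207.1020278930664, 199.5469627380371, 5.082278728485107, 71.39096069335938)]
t bore [(293.2769527435303, 221.1248140335083, 17.056604385375977, 21.291688919067383)]
s bore [(300.5695457458496, 160.45625829696655, 9.653164863586426, 17.144941329956055)]
w knob [(379.0435562133789, 167.91857051849365, 30.64866828918457, 31.995264053344727)]Traceback (most recent call last):
  File "<stdin>", line 6, in <module>
  File "h.py", line 21, in darkblob
    return [((e[0][0]+.5)/4-.5+x0,(e[0][1]+.5)/4-.5+y0,e[1][0]/4,e[1][1]/4) for c in cs if len(c)>40 for e in [cv2.fitEllipse(cv2.convexHull(c))]]
                                                                                                               ~~~~~~~~~~~~~~^^^^^^^^^^^^^^^^^^^
cv2.error: OpenCV(4.12.0) /io/opencv/modules/imgproc/src/shapedescr.cpp:361: error: (-201:Incorrect size of input array) There should be at least 5 points to fit the ellipse in function 'fitEllipseNoDirect'
```

```bash
python3 - <<'E'
from h import *
Cw,Ct,Cs=cam("pics/w1.npz"),cam("pics/top0.npz"),cam("pics/scene0.npz")
print("ring",tri([(Cw,253.6,192.9),(Ct,294.9,220.8),(Cs,300.5,160.5)]),tri([(Cw,253.6,192.9),(Ct,294.9,220.8)]))
for C,p in ((Cw,(253.6,192.9)),(Ct,(294.9,220.8)),(Cs,(300.5,160.5))): print(ray(C,*p,.19))
# knob top: wrist zoom (748,228), top zoom (113,230), scene zoom (163,318)
kw=(190+748/4-.4,115+228/4-.4);kt=(230+113/6-.4,180+230/6-.4);ks=(250+163/6-.4,140+318/6-.4)
print("knob",tri([(Cw,*kw),(Ct,*kt),(Cs,*ks)]),[ray(C,*p,.19).round(4) for C,p in ((Cw,kw),(Ct,kt),(Cs,ks))])
# pivot screw
pw=(190+526/4-.4,115+241/4-.4);pt=(230+223/6-.4,180+238/6-.4);ps=(250+217/6-.4,140+281/6-.4)
print("piv",tri([(Cw,*pw),(Ct,*pt),(Cs,*ps)]),[ray(C,*p,.158).round(4) for C,p in ((Cw,pw),(Ct,pt),(Cs,ps))])
# deck outer edge: white/brown arc in wrist
img=Cw[0];g=cv2.GaussianBlur(img.min(2),(3,3),0).astype(float)
E=[]
c0=(253.3,178.8)
for a in np.radians(np.r_[100:260:4, 60:100:4]): # image angle, left & bottom
    r=np.arange(42,64,.25);xs=c0[0]+r*np.cos(a);ys=c0[1]+r*np.sin(a)
    v=cv2.remap(g.astype(np.float32),xs.astype(np.float32)[None],ys.astype(np.float32)[None],1)[0]
    i=np.argmin(np.gradient(cv2.blur(v[None],(5,1))[0]));E.append(ray(Cw,xs[i],ys[i],.15)[:2])
E=np.array(E)
for _ in range(5):
    A=np.c_[2*E,np.ones(len(E))];s=np.linalg.lstsq(A,(E**2).sum(1),rcond=None)[0];r=np.sqrt(s[2]+s[:2]@s[:2]);d=abs(np.hypot(*(E-s[:2]).T)-r);E=E[d<max(.0015,np.median(d)*2.5)]
print("deck",s[:2],r,len(E),np.median(d))
E
```

```text
ring (array([0.52775951, 0.03864221, 0.18929928]), [np.float64(0.0010923657933270027), np.float64(0.0029715500459913235), np.float64(0.0019181376312954392)]) (array([0.52343612, 0.03955416, 0.20704521]), [np.float64(0.0006412191579985799), np.float64(0.0006412191579985637)])
[0.52863484 0.03899801 0.19      ]
[0.52490908 0.03765931 0.19      ]
[0.52926755 0.04015794 0.19      ]
knob (array([0.5352    , 0.15277879, 0.18437619]), [np.float64(0.00036172705417401353), np.float64(0.0024097847378675152), np.float64(0.002307053127506323)]) [array([0.5334, 0.1511, 0.19  ]), array([0.5325, 0.1514, 0.19  ]), array([0.5356, 0.1578, 0.19  ])]
piv (array([0.53355265, 0.10698131, 0.16036753]), [np.float64(0.0005294439107323446), np.float64(0.0019767338956088024), np.float64(0.0014701360106962789)]) [array([0.5348, 0.1075, 0.158 ]), array([0.5319, 0.1063, 0.158 ]), array([0.5357, 0.1056, 0.158 ])]
deck [0.52921198 0.03901395] 0.057267923989754235 50 0.00013748852203847306
```

```bash
python3 -m pendant '[1,-0.6,0.1,3.5,0,0,0, 1,-0.6,0.1,7,0,0,0, 1,-0.6,0.1,9.5,0,0,0, 1,-0.6,0.1,9.5,0,0,0, 1,-0.6,0.1,9.5,0,0,0]'
python3 - <<'E'
from workcell import *
import cv2,numpy as np
s=get_state();c=capture("wrist");cv2.imwrite("pics/w2.png",c["img"][:,:,::-1]);np.savez("pics/w2.npz",**c,pos=s["position"],q=s["tcp_rot"]);print(s["position"],s["ft_torque"])
E
```

```text
time_s: 2.6
position: [0.5294, 0.0385, 0.2158]
tcp_rot: [0.111, 0.994, 0.0, 0.0]
contact_force: [0.8, -0.2, 0.4]
opening: 0.0855
[0.52944428 0.03847244 0.21582392] [ 0.03421311 -0.00575229  0.02111932]
```

View pics/w2.png

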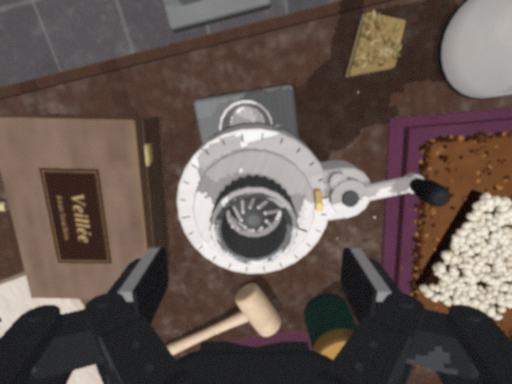

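```bash
python3 -m pendant '[1,0,0,2,0,0,0, 1,0,0,4,0,0,0, 1,0,0,5.4,0,0,0, 1,0,0,5.4,0,0,0,1,0,0,5.4,0,0,0]'
python3 -m pendant '[0.9,0,0,0,0,0,0,0.8,0,0,0,0,0,0,0.7,0,0,0,0,0,0,0.65,0,0,0,0,0,0]'
python3 - <<'E'
from workcell import *
import cv2,numpy as np
s=get_state();c=capture("wrist");cv2.imwrite("pics/w3.png",c["img"][:,:,::-1]);print(s["position"],s["ft_torque"],s["contact_force"])
E
```

```text
time_s: 3.15
position: [0.5308, 0.0376, 0.1628]
tcp_rot: [0.112, 0.994, 0.0, 0.001]
contact_force: [1.3, 0.2, 0.3]
opening: 0.0851
time_s: 3.55
position: [0.5301, 0.0378, 0.1618]
tcp_rot: [0.112, 0.994, 0.001, 0.001]
contact_force: [0.6, 1.4, 2.6]
opening: 0.0556
[0.53012839 0.03782985 0.1618421 ] [ 0.30150135 -0.04956213 -0.03703069] [0.56613247 1.43196177 2.6066037 ]
```

View pics/w3.png

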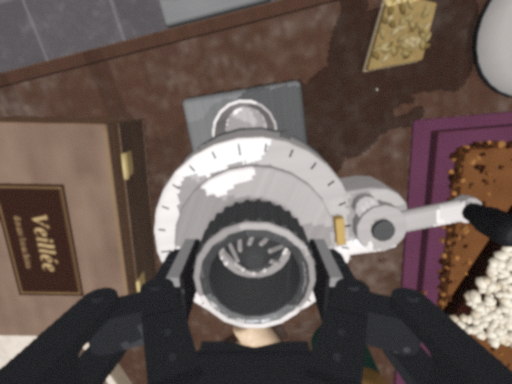

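Fingers straddle the ring (centre ~(254,270)) symmetrically and are already touching at 55.6 mm; close to grip.

```bash
cat > st.py <<'E'
from workcell import *
import numpy as np
from scipy.spatial.transform import Rotation as Ro
s=get_state();R=Ro.from_quat(s["tcp_rot"]).as_matrix();yaw=np.degrees(np.arctan2(R[1,0],R[0,0]))
print("yaw %.2f"%yaw,"M",np.round(s["ft_torque"],3),"F",np.round(s["contact_force"],1),"p",np.round(s["position"],4),"op %.4f j6 %.3f t5 %.3f t %.2f"%(s["opening"],s["joint_pos"][5],s["joint_torque"][5],s["time_s"]))
E
python3 -m pendant '[0,0,0,0,0,0,0,0,0,0,0,0,0,0,0,0,0,0,0,0,0,0,0,0,0,0,0,0]'; python3 st.py
```

```text
time_s: 4.0
position: [0.5302, 0.0378, 0.1622]
tcp_rot: [0.112, 0.994, 0.0, 0.001]
contact_force: [-1.4, 2.2, 6.4]
opening: 0.0541
yaw 167.11 M [0.268 0.115 0.005] F [-1.4  2.2  6.4] p [0.5302 0.0378 0.1622] op 0.0541 j6 -1.407 t5 0.004 t 4.00
```

```bash
for i in 1 2 3 4 5 6; do python3 -m pendant '[0,0,0,0,0,0,4,0,0,0,0,0,0,4]' >/dev/null; python3 st.py; done
```

```text
yaw 163.06 M [0.217 0.146 0.03 ] F [-0.8  1.9  6.6] p [0.5301 0.0377 0.1622] op 0.0545 j6 -1.336 t5 0.272 t 4.20
yaw 159.05 M [ 0.2    0.141 -0.018] F [-0.5  1.6  6.5] p [0.5301 0.0377 0.1622] op 0.0547 j6 -1.266 t5 0.207 t 4.40
yaw 155.04 M [ 0.17   0.191 -0.113] F [-1.8  0.2  6.7] p [0.5301 0.0376 0.1622] op 0.0546 j6 -1.196 t5 0.131 t 4.60
yaw 151.07 M [0.174 0.227 0.092] F [-2.1  0.5  5.8] p [0.53   0.0375 0.1622] op 0.0542 j6 -1.126 t5 0.341 t 4.80
yaw 147.06 M [ 0.118  0.146 -0.035] F [-1.1 -0.2  6.3] p [0.53   0.0374 0.1622] op 0.0545 j6 -1.056 t5 0.257 t 5.00
yaw 143.05 M [ 0.058  0.217 -0.014] F [-1.8 -0.2  6.4] p [0.5299 0.0374 0.1622] op 0.0545 j6 -0.986 t5 0.192 t 5.20
```

```bash
for i in 1 2 3 4 5 6; do python3 -m pendant '[0,0,0,0,0,0,2.5,0,0,0,0,0,0,2.5]' >/dev/null; python3 st.py; done
python3 - <<'E'
from workcell import *
import cv2
c=capture("wrist");cv2.imwrite("pics/w4.png",c["img"][:,:,::-1])
E
```

```text
yaw 140.57 M [ 0.057  0.21  -0.066] F [-2.3  0.6  5.3] p [0.5299 0.0373 0.1622] op 0.0543 j6 -0.943 t5 0.052 t 5.40
yaw 138.06 M [ 0.012  0.226 -0.229] F [-1.6  0.   6.6] p [0.5298 0.0372 0.1622] op 0.0544 j6 -0.899 t5 -0.020 t 5.60
yaw 135.60 M [0.11  0.218 0.052] F [-2.6 -0.1  6.3] p [0.5299 0.0373 0.1622] op 0.0546 j6 -0.856 t5 0.235 t 5.80
yaw 133.09 M [0.066 0.177 0.05 ] F [-2.5 -0.6  6.7] p [0.5298 0.0372 0.1622] op 0.0546 j6 -0.813 t5 0.183 t 6.00
yaw 130.59 M [-0.02   0.191 -0.005] F [-1.7 -1.2  6.9] p [0.5297 0.0372 0.1622] op 0.0541 j6 -0.769 t5 0.142 t 6.20
yaw 128.08 M [ 0.004  0.272 -0.101] F [-1.5  0.1  6.4] p [0.5297 0.0371 0.1622] op 0.0546 j6 -0.725 t5 0.101 t 6.40
```

View pics/w4.png

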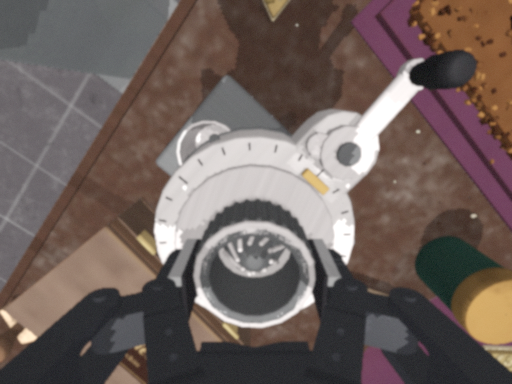

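```bash
for i in 1 2 3 4 5 6; do python3 -m pendant '[0,0,0,0,0,0,1.5,0,0,0,0,0,0,1.5]' >/dev/null; python3 st.py; done
```

```text
yaw 126.59 M [-0.038  0.25  -0.098] F [-2.4 -1.1  6.8] p [0.5297 0.0371 0.1622] op 0.0545 j6 -0.699 t5 0.012 t 6.65
yaw 125.08 M [-0.073  0.299 -0.109] F [-2.2 -1.5  6.6] p [0.5296 0.0371 0.1622] op 0.0545 j6 -0.673 t5 -0.020 t 6.85
yaw 123.58 M [-0.058  0.315 -0.109] F [-2.2 -0.8  7.1] p [0.5296 0.037  0.1622] op 0.0542 j6 -0.647 t5 -0.062 t 7.05
yaw 122.10 M [-0.042  0.231 -0.019] F [-3.6 -0.4  6.3] p [0.5296 0.037  0.1622] op 0.0545 j6 -0.621 t5 0.074 t 7.25
yaw 120.62 M [-0.013  0.205  0.078] F [-1.9 -0.3  7.2] p [0.5296 0.037  0.1622] op 0.0549 j6 -0.595 t5 0.173 t 7.45
yaw 119.12 M [-0.035  0.239  0.08 ] F [-2.7 -1.2  6.8] p [0.5295 0.037  0.1622] op 0.0545 j6 -0.569 t5 0.141 t 7.65
```

```bash
for i in 1 2 3; do python3 -m pendant '[0,0,0,0,0,0,3,0,0,0,0,0,0,3]' >/dev/null; python3 st.py; done; for i in 1 2 3 4; do python3 -m pendant '[0,0,0,0,0,0,1.5,0,0,0,0,0,0,1.5]' >/dev/null; python3 st.py; done
```

```text
yaw 116.09 M [-0.029  0.254  0.009] F [-2.5 -1.3  7.8] p [0.5295 0.037  0.1622] op 0.0546 j6 -0.516 t5 0.182 t 7.85
yaw 113.08 M [-0.098  0.306 -0.086] F [-2.9 -1.   7.3] p [0.5295 0.0369 0.1622] op 0.0542 j6 -0.463 t5 0.133 t 8.05
yaw 110.07 M [-0.125  0.228 -0.072] F [-2.9 -1.   6.9] p [0.5294 0.0369 0.1622] op 0.0543 j6 -0.411 t5 0.074 t 8.25
yaw 108.59 M [-0.138  0.351 -0.115] F [-3.2 -1.1  7.6] p [0.5293 0.0369 0.1622] op 0.0542 j6 -0.385 t5 -0.061 t 8.45
yaw 107.11 M [-0.119  0.319 -0.053] F [-3.6 -1.   7. ] p [0.5293 0.0369 0.1622] op 0.0542 j6 -0.359 t5 0.075 t 8.65
yaw 105.63 M [-0.077  0.303  0.143] F [-2.7 -1.6  6.9] p [0.5293 0.0369 0.1622] op 0.0542 j6 -0.333 t5 0.174 t 8.85
yaw 104.13 M [-0.072  0.29   0.068] F [-4.  -0.7  6.5] p [0.5292 0.0369 0.1622] op 0.0543 j6 -0.307 t5 0.142 t 9.05
```

```bash
for i in 1 2 3; do python3 -m pendant '[0,0,0,0,0,0,3,0,0,0,0,0,0,3]' >/dev/null; python3 st.py; done; for i in 1 2 3; do python3 -m pendant '[0,0,0,0,0,0,1.5,0,0,0,0,0,0,1.5]' >/dev/null; python3 st.py; done
```

```text
yaw 101.09 M [-0.081  0.331 -0.051] F [-3.5 -0.8  7.8] p [0.5292 0.0369 0.1622] op 0.0542 j6 -0.254 t5 0.183 t 9.25
yaw 98.08 M [-0.109  0.345 -0.023] F [-3.8 -0.9  6.8] p [0.5291 0.0369 0.1622] op 0.0544 j6 -0.201 t5 0.134 t 9.45
yaw 95.07 M [-0.164  0.407 -0.104] F [-4.2 -1.2  8.2] p [0.529  0.0368 0.1622] op 0.0547 j6 -0.149 t5 0.075 t 9.65
yaw 93.59 M [-0.137  0.388 -0.113] F [-3.9 -0.6  7.6] p [0.529  0.0368 0.1622] op 0.0542 j6 -0.123 t5 -0.060 t 9.85
yaw 92.16 M [-0.125  0.328  0.24 ] F [-3.5 -0.8  7.1] p [0.529  0.0368 0.1622] op 0.0544 j6 -0.098 t5 0.329 t 10.05
yaw 90.72 M [-0.085  0.239  0.495] F [-4.6 -1.9  7.2] p [0.529  0.0368 0.1622] op 0.0545 j6 -0.072 t5 0.629 t 10.25
```

```bash
python3 -m pendant '[0,0,0,0,0,0,-6,0,0,0,0,0,0,-12,0,0,0,0,0,0,-18,0,0,0,0,0,0,-24,0,0,0,0,0,0,-30,0,0,0,0,0,0,-36,0,0,0,0,0,0,-41,0,0,0,0,0,0,-44,0,0,0,0,0,0,-44,0,0,0,0,0,0,-44]'; python3 st.py;  for i in 1 2 3; do python3 -m pendant '[0,0,0,0,0,0,-1.2,0,0,0,0,0,0,-1.2]' >/dev/null; python3 st.py; done
```

```text
time_s: 11.25
position: [0.5298, 0.0372, 0.1622]
tcp_rot: [0.386, 0.923, -0.0, 0.001]
contact_force: [-1.4, 0.1, 6.7]
opening: 0.0541
yaw 134.65 M [0.124 0.168 0.094] F [-1.4  0.1  6.7] p [0.5298 0.0372 0.1622] op 0.0541 j6 -0.840 t5 0.115 t 11.25
yaw 135.87 M [0.032 0.172 0.093] F [-1.4 -0.4  6.7] p [0.5298 0.0373 0.1622] op 0.0542 j6 -0.861 t5 0.092 t 11.45
yaw 137.05 M [0.037 0.201 0.085] F [-2.4  0.4  6.2] p [0.5298 0.0372 0.1622] op 0.0547 j6 -0.882 t5 -0.026 t 11.65
yaw 138.22 M [ 0.077  0.256 -0.048] F [-1.5  0.1  6.4] p [0.5298 0.0372 0.1622] op 0.0545 j6 -0.902 t5 -0.161 t 11.85
```

```bash
python3 -m pendant '[0,0,0,0,0,0,0.8,1,0,0,0,0,0,0.8,1,0,0,0,0,0,0.8,1,0,0,0,0,0,0.8,1,0,0,0,0,0,0.8,1,0,0,-3,0,0,0.8,1,0,0,-6,0,0,0.8,1,0,0,-6,0,0,0.8,1,0,0,-6,0,0,0.8]'; python3 st.py
python3 - <<'E'
from workcell import *
import cv2,numpy as np
s=get_state();c=capture("wrist");cv2.imwrite("pics/w5.png",c["img"][:,:,::-1]);np.savez("pics/w5.npz",**c,pos=s["position"],q=s["tcp_rot"])
E
```

```text
time_s: 12.75
position: [0.5299, 0.0374, 0.2215]
tcp_rot: [0.363, 0.932, 0.0, 0.001]
contact_force: [-0.9, -1.1, 0.0]
opening: 0.0857
yaw 137.43 M [-0.023  0.019 -0.01 ] F [-0.9 -1.1  0. ] p [0.5299 0.0374 0.2215] op 0.0857 j6 -0.888 t5 -0.000 t 12.75
```

View pics/w5.png

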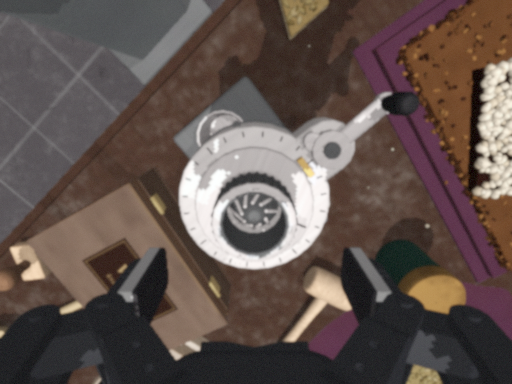

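```bash
python3 - <<'E'
import cv2,numpy as np
t=cv2.imread("pics/w5.png")[80:280,165:425];cv2.imwrite("pics/wz5.png",cv2.resize(t,None,fx=3,fy=3,interpolation=cv2.INTER_CUBIC))
E
```

```text
(no output)
```

View pics/wz5.png

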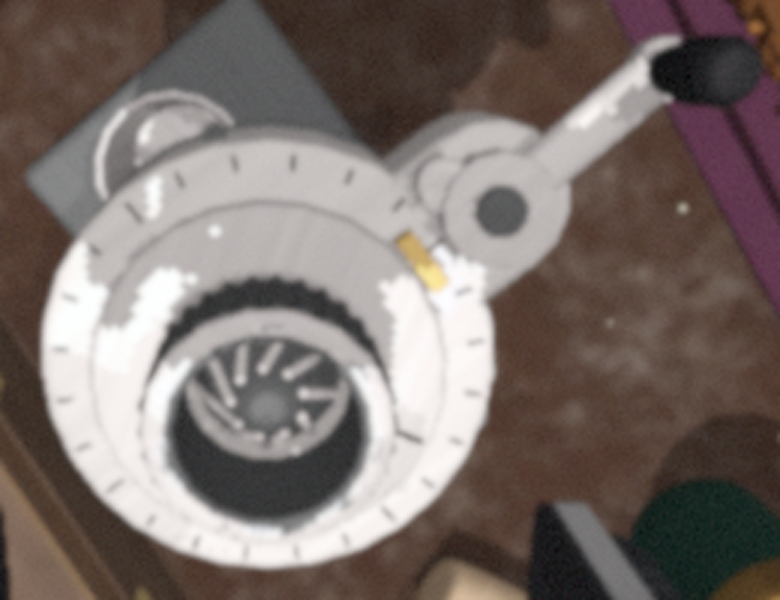

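```bash
python3 - <<'E'
from h import *
C1,C5,Ct=cam("pics/w1.npz"),cam("pics/w5.npz"),cam("pics/top0.npz")
c=np.array([.5292,.038])
for C,p in((C1,(287.1,197.9)),(C5,(300.7,224.7))):
    d=ray(C,*p,.158)[:2]-c;print("index",np.degrees(np.arctan2(d[1],d[0])),np.hypot(*d))
kw=(190+748/4-.4,115+228/4-.4);pw=(190+526/4-.4,115+241/4-.4)
k5=(165+737/3-.3,80+70/3-.3);p5=(165+502/3-.3,80+211/3-.3)
k=tri([(C1,*kw),(C5,*k5)]);p=tri([(C1,*pw),(C5,*p5)]);print(k,p)
K=ray(C5,*k5,.19);P=ray(C5,*p5,.158);print(K,P,np.hypot(*(K-P)[:2]),np.hypot(*(P[:2]-c)))
E
```

```text
index 54.778654848577396 0.03842541445311482
index 26.804276413819245 0.03858195922377329
(array([0.5211063 , 0.13828446, 0.22796645]), [np.float64(0.000692094077715953), np.float64(0.0006920940777159303)]) (array([0.53337697, 0.10658559, 0.16364635]), [np.float64(0.00023913836961312509), np.float64(0.0002391383696130762)])
[0.53443175 0.15263898 0.19      ] [0.53531499 0.10705852 0.158     ] 0.04558901577278903 0.0693287310478835
```

```bash
python3 -m pendant '[0.8,2,2.4,0,0,0,8,0.6,4,4.8,0,0,0,16,0.4,6,7,0,0,0,24,0.3,7.4,8.7,0,0,0,32,0.3,7.4,8.7,0,0,0,40,0.3,7.4,8.7,0,0,0,46.5,0.3,7.4,8.7,0,0,0,46.5,0.3,7.4,8.7,0,0,0,46.5]'; python3 st.py
python3 - <<'E'
from workcell import *
import cv2,numpy as np
s=get_state();c=capture("wrist");cv2.imwrite("pics/w6.png",c["img"][:,:,::-1]);np.savez("pics/w6.npz",**c,pos=s["position"],q=s["tcp_rot"])
E
```

```text
time_s: 13.6
position: [0.5334, 0.1515, 0.22]
tcp_rot: [0.701, 0.714, -0.001, -0.001]
contact_force: [0.1, -0.5, -0.1]
opening: 0.0258
yaw 91.06 M [-0.019  0.021  0.019] F [ 0.1 -0.5 -0.1] p [0.5334 0.1515 0.22  ] op 0.0258 j6 0.133 t5 0.026 t 13.60
```

View pics/w6.png

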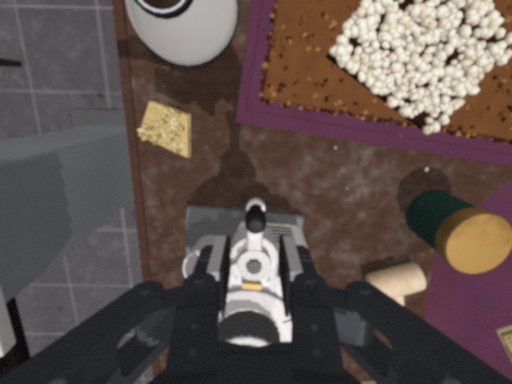

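```bash
python3 - <<'E'
from h import *
C=cam("pics/w6.npz");print(C[3])
t=cv2.imread("pics/w6.png")[190:300,200:310];cv2.imwrite("pics/wz6.png",cv2.resize(t,None,fx=6,fy=6,interpolation=cv2.INTER_CUBIC))
for v in (210,215,220,225,230): print(v,ray(C,256,v,.19))
print(ray(C,254,266,.158))
E
```

```text
[0.53356148 0.22963885 0.36155479]
210 [0.53536513 0.16427106 0.19      ]
215 [0.53543502 0.16097867 0.19      ]
220 [0.53550568 0.15765028 0.19      ]
225 [0.53557711 0.15428529 0.19      ]
230 [0.53564933 0.1508831  0.19      ]
[0.53513655 0.10572258 0.158     ]
```

View pics/wz6.png

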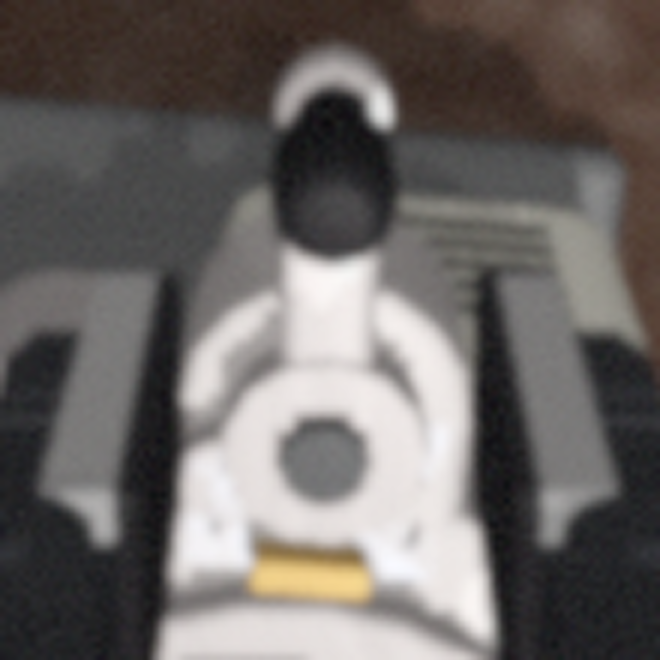

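```bash
python3 -m pendant '[0.3,0.15,0.1,2,0,0,0,0.3,0.15,0.1,3.5,0,0,0,0.3,0.15,0.1,5.2,0,0,0,0.3,0.15,0.1,5.2,0,0,0,0.3,0.15,0.1,5.2,0,0,0]'; python3 st.py
python3 - <<'E'
from workcell import *
import cv2,numpy as np
s=get_state();c=capture("wrist");cv2.imwrite("pics/w7.png",c["img"][:,:,::-1])
E
```

```text
time_s: 14.15
position: [0.535, 0.1529, 0.169]
tcp_rot: [0.701, 0.713, -0.0, -0.0]
contact_force: [0.3, 0.7, 0.7]
opening: 0.0256
yaw 90.94 M [ 0.035 -0.055  0.035] F [0.3 0.7 0.7] p [0.535  0.1529 0.169 ] op 0.0256 j6 0.137 t5 -0.007 t 14.15
```

View pics/w7.png

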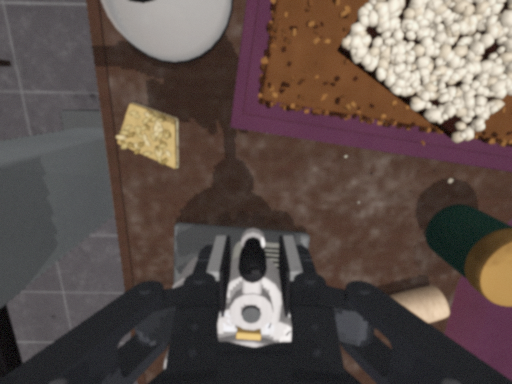

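```bash
python3 -m pendant '[0.3,-0.04,-0.64,0,0,0,-8,0.3,-0.18,-1.27,0,0,0,-16,0.3,-0.4,-1.87,0,0,0,-24,0.3,-0.7,-2.44,0,0,0,-32,0.3,-1.08,-2.96,0,0,0,-40,0.3,-1.52,-3.42,0,0,0,-48,0.3,-1.77,-3.62,0,0,0,-52,0.3,-1.77,-3.62,0,0,0,-52]'; python3 st.py
python3 - <<'E'
from workcell import *
import cv2,numpy as np
s=get_state();c=capture("wrist");cv2.imwrite("pics/w8.png",c["img"][:,:,::-1])
E
```

```text
time_s: 15.0
position: [0.4996, 0.1352, 0.1704]
tcp_rot: [0.318, 0.948, 0.001, 0.001]
contact_force: [-0.4, 0.7, -0.5]
opening: 0.0255
yaw 142.91 M [0.154 0.002 0.03 ] F [-0.4  0.7 -0.5] p [0.4996 0.1352 0.1704] op 0.0255 j6 -0.795 t5 -0.343 t 15.00
```

View pics/w8.png

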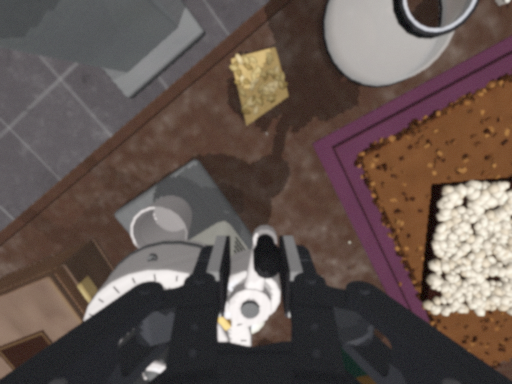

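```bash
for i in 1 2 3; do python3 -m pendant '[0.3,-0.02,-0.4,0,0,0,-5,0.3,-0.02,-0.4,0,0,0,-5]'>/dev/null; python3 st.py;done;  for i in 1 2 ; do python3 -m pendant '[0.3,0,-0.16,0,0,0,-2,0.3,0,-0.16,0,0,0,-2]'>/dev/null; python3 st.py;done
```

```text
yaw 147.84 M [ 0.294 -0.075  0.005] F [0.1 1.1 0.7] p [0.4975 0.1317 0.1699] op 0.0257 j6 -0.886 t5 -0.387 t 15.25
yaw 152.78 M [ 0.247 -0.005  0.032] F [0.4 1.4 0.8] p [0.4952 0.1281 0.1696] op 0.0258 j6 -0.979 t5 -0.387 t 15.45
yaw 157.74 M [0.157 0.005 0.039] F [0.1 0.5 0.7] p [0.4933 0.1242 0.1693] op 0.0254 j6 -1.072 t5 -0.387 t 15.65
yaw 159.72 M [ 0.342 -0.033 -0.001] F [1.5 1.9 0.7] p [0.4929 0.123  0.1692] op 0.0255 j6 -1.109 t5 -0.144 t 15.85
yaw 161.76 M [ 0.331 -0.053 -0.017] F [-0.   1.5  0.8] p [0.4922 0.1214 0.1692] op 0.0257 j6 -1.148 t5 -0.147 t 16.05
```

```bash
for i in 1 2 3; do python3 -m pendant '[0.3,0,-0.13,0,0,0,-1.5,0.3,0,-0.13,0,0,0,-1.5]'>/dev/null; python3 st.py;done
python3 - <<'E'
from workcell import *
import cv2,numpy as np
s=get_state();c=capture("wrist");cv2.imwrite("pics/w9.png",c["img"][:,:,::-1]);np.savez("pics/w9.npz",**c,pos=s["position"],q=s["tcp_rot"])
E
```

```text
yaw 163.38 M [ 0.327 -0.033  0.051] F [-0.9  2.   1. ] p [0.4917 0.1201 0.1691] op 0.0257 j6 -1.179 t5 -0.103 t 16.25
yaw 164.91 M [ 0.711 -0.164 -0.003] F [1.6 4.6 0.8] p [0.4917 0.1194 0.1692] op 0.0257 j6 -1.208 t5 -0.119 t 16.45
yaw 166.39 M [ 1.208 -0.429 -0.04 ] F [ 2.4  7.6 -0.8] p [0.492  0.1193 0.1692] op 0.0257 j6 -1.237 t5 -0.120 t 16.65
```

View pics/w9.png

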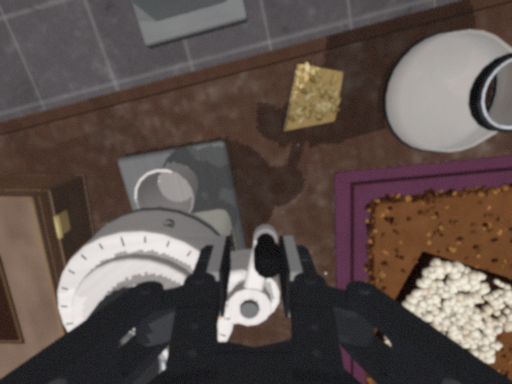

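```bash
for i in 1 2; do python3 -m pendant '[0.3,0,-0.15,0,0,0,0,0.3,0,-0.15,0,0,0,0]'>/dev/null; python3 st.py;done
```

```text
yaw 166.34 M [ 1.81  -0.564 -0.028] F [ 3.9 11.3 -1.5] p [0.492  0.1192 0.1692] op 0.0258 j6 -1.239 t5 -0.032 t 16.90
yaw 166.31 M [ 2.246e+00 -6.110e-01 -1.000e-03] F [ 4.  14.6 -1.3] p [0.492  0.119  0.1693] op 0.0254 j6 -1.242 t5 -0.034 t 17.10
```

```bash
python3 -m pendant '[0.3,0,0.4,0,0,0,0,0.3,0,0.8,0,0,0,0,0.3,0,0.85,0,0,0,0,0.3,0,0.85,0,0,0,0]'>/dev/null; python3 st.py;python3 -m pendant '[0.3,0,0,-3,0,0,0,0.3,0,0,-7,0,0,0,0.3,0,0,-11,0,0,0,0.3,0,-3,-15,0,0,0,0.3,0,-6,-15,0,0,0,0.3,0,-9,-15,0,0,0,0.3,0,-9,-15,0,0,0,0.3,0,-9,-15,0,0,0]';python3 st.py
python3 - <<'E'
from workcell import *
import cv2,numpy as np
s=get_state()
for n in ["wrist","top","scene"]:
    c=capture(n);cv2.imwrite(f"pics/{n}10.png",c["img"][:,:,::-1])
    np.savez(f"pics/{n}10.npz",**c,**({"pos":s["position"],"q":s["tcp_rot"]} if n=="wrist" else {}))
E
```

```text
yaw 166.44 M [-0.062  0.026 -0.015] F [-0.4 -0.5  0. ] p [0.4918 0.1224 0.1688] op 0.0254 j6 -1.226 t5 0.006 t 17.50
time_s: 18.3
position: [0.4708, 0.0349, 0.319]
tcp_rot: [0.119, 0.993, 0.0, -0.0]
contact_force: [-0.1, -0.1, 0.4]
opening: 0.0255
yaw 166.31 M [0.048 0.01  0.014] F [-0.1 -0.1  0.4] p [0.4708 0.0349 0.319 ] op 0.0255 j6 -1.406 t5 -0.015 t 18.30
```

View pics/wrist10.png

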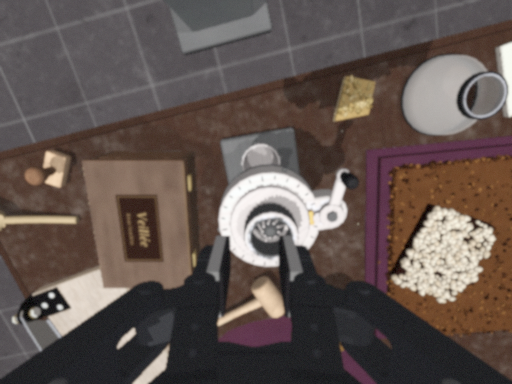

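View pics/top10.png

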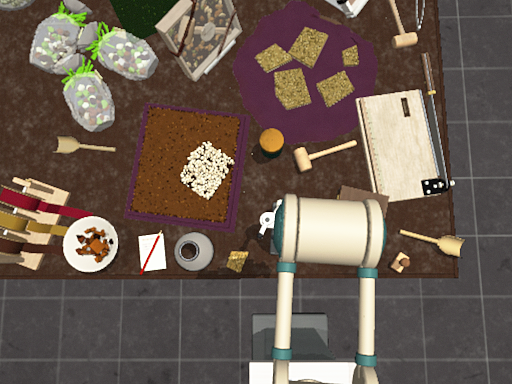

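```bash
python3 - <<'E'
import cv2
t=cv2.imread("pics/wrist10.png")[140:270,210:370];cv2.imwrite("pics/wz10.png",cv2.resize(t,None,fx=5,fy=5,interpolation=cv2.INTER_CUBIC)[:600])
E
```

```text
(no output)
```

View pics/wz10.png

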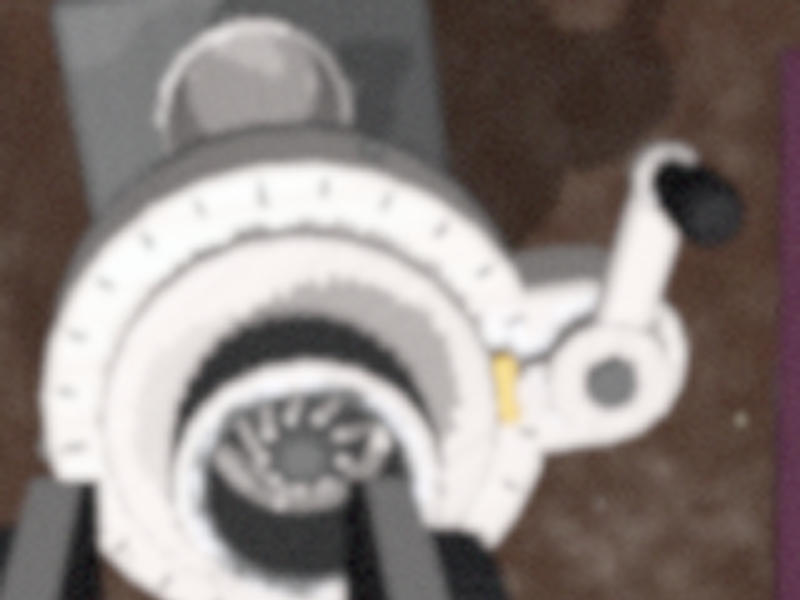

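```bash
python3 -m pendant '[0.3,-4,0,0,0,0,0,0.3,-7,0,0,0,0,0,0.3,-7,0,0,0,0,0,0.3,-7,0,0,0,0,0]'
python3 - <<'E'
from h import *
from workcell import *
C=cam("pics/wrist10.npz")
K=ray(C,210+710/5-.4,140+212/5-.4,.19);P=ray(C,210+610/5-.4,140+383/5-.4,.158);print(K,P)
d=(K-P)[:2];m=P[:2]-[.5292,.038];print("lever",np.degrees(np.arctan2(d[1],d[0])),"mill y",np.degrees(np.arctan2(m[1],m[0])))
s=get_state();c=capture("wrist");np.savez("pics/w11.npz",**c,pos=s["position"],q=s["tcp_rot"]);t=c["img"][80:230,190:390,::-1];cv2.imwrite("pics/wz11.png",cv2.resize(t,None,fx=4,fy=4,interpolation=cv2.INTER_CUBIC))
E
```

```text
time_s: 18.85
position: [0.5393, 0.0198, 0.3181]
tcp_rot: [0.118, 0.993, 0.0, -0.001]
contact_force: [-0.0, -0.5, -0.5]
opening: 0.0256
[0.49091435 0.12515785 0.19      ] [0.53528241 0.10701186 0.158     ]
lever 157.75603739173923 mill y 84.96320989945484
```

View pics/wz11.png

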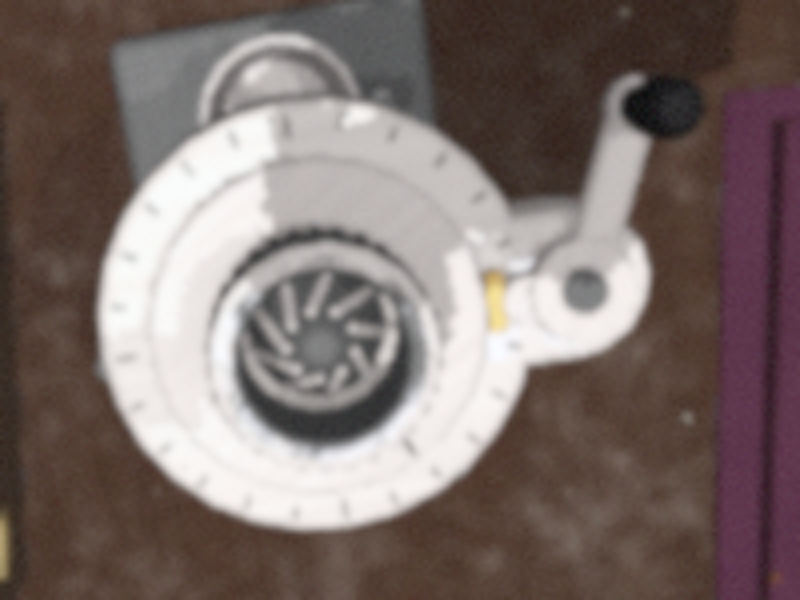

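```bash
python3 - <<'E'
from h import *
C=cam("pics/w11.npz");c=np.array([.5292,.038])
d=ray(C,190+410/4-.4,80+446/4-.4,.158)[:2]-c;print(np.degrees(np.arctan2(d[1],d[0])),np.hypot(*d))
K=ray(C,190+672/4-.4,80+105/4-.4,.19);P=ray(C,190+586/4-.4,80+290/4-.4,.158);d=(K-P)[:2];print(np.degrees(np.arctan2(d[1],d[0]))-85)
from workcell import *
print(close_job())
E
```

```text
26.669137215794436 0.03989550221192403
73.396654913889
the job is handed in; nothing more can be done
None
```

The mill is set and locked, and I handed the job in at about 19 s of the 64 s allowed.

- **Finding the touch:** I turned the ring clockwise in small steps. It passed four clicks, each with only about ±0.1–0.2 N m. At the fifth click the torque stepped to 0.24 and then 0.50 N m, and I stopped there, about 2° past the touch and well under the 1 N m that counts as forced.
- **Backing off:** I turned it back 46–47° until it settled in the third click, then let go and lifted clear.
- **Locking:** I swung the lever over with the knob held loosely between the fingers. At the stop the knob stopped moving while the push rose to about 15 N. I then released it and lifted away.

**Last checks:**
- **Ring:** The index line was at 26.8° after I released the ring and 26.7° after locking, so locking did not move it. Its net turn from the start measured 28° in the pictures, against the expected 30° (two clicks). That 2° gap is about the reading error of 1 to 2 pixels.
- **Lever:** It measured about 73° (1.27–1.28 rad) in the pictures, slightly over the nominal 1.2 rad. That is within the picture error, and the force confirmed it is at the stop.
- **Surroundings:** The hopper, tin and mallet looked unmoved in the final pictures. The arm was touching nothing when I handed in.

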